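Unclip and take off a data logger's battery cover

ROBOT

A 6-joint arm with a two-finger parallel gripper is mounted at the origin on the work surface; the furniture and walls round the work are solid. World frame = base frame: x ahead of the robot, y to its left, z up, the work surface at z = 0. Lengths are in m, angles in degrees, forces in N, time in s.
With the tool pointing down it reaches from about 0.4 to 0.825 m from the base axis. Payload 7 kg.
Tool frame: the origin (TCP) lies at the very end of the fingers, on their centre line; the grasp point (between the pads) lies 19 mm behind it; z points along the fingers, y is the line along which they close (so a half turn about z gives the same grasp; the last joint's range is limited). The gripper opens to 88 mm and grips with 3 to 60 N. Pads are 19 mm wide; open, the fingers measure 130 mm over their backs; the gripper's body (78 mm by 193 mm) begins 47 mm behind the grasp point.
Start: joints at [92.768, 20.546, 0.682, 0, -70.136, -16.507], TCP at [0.16, 0.656, 0.227] pointing down, gripper open.
Joint ranges: [-176.03, 176.03], [-82.01, 121.73], [-58.28, 71.71], [-173.87, 95.51], [-174.79, -0.11], [-173.66, 173.66]. Speed limits (degrees/s): [136.94, 136.94, 172.46, 180, 180, 180].

INTERFACE

Orientations are given as [roll, pitch, yaw] about the fixed x, y, z axes, in that order (R = Rz(yaw) Ry(pitch) Rx(roll)).
In Python, from plant import get_state, capture, close_job, regions_of gives the robot as it stands.
- The arm moves only by the tool jog_arm, never from a script. Its argument "moves" is a list of rows, each a list of 3 entries, a list of its own where there are three numbers: the shift along the tool's x, y, z in cm, then the turn about the tool's z in degrees, then the finger opening in cm, from 0 to 8.76. A call has 1 to 12 rows; each row shifts and turns the commanded pose from where the row before left it, along the tool's axes as they then stand; what a row does not reach is not made up. A row lasts 1/8 s, in which the tool goes at most 62.5 mm and 10.7 degrees, less where a joint would pass 70% of its speed; a pose out of reach is approached as far as the arm can. A call is refused whole if a number of a shift passes 6.25 or a number of a turn 10.7, either way. A call with a gripper value outside its range is refused whole. The fingers move at their own pace and stop on an object; "newtons" is the grip in N (left out, the last holds). Time passes only in rows, so rows that do not move let the fingers close. It gives the time, the measured TCP pose, the force, the opening and the grip force at its end, in the units of the state.
- get_state(): the state, without advancing time (a new reading comes with each control period).
- capture(name): name is "scene" or "top"; returns a dict with "pixels" (384x512x3 uint8, blue, green, red), "mtx" (3x3 intrinsics, pixels), "world_from_camera" (4x4, takes a point from camera to world coordinates). Camera axes: x right, y down, z forward; pixel columns grow to the right and rows downward; lengths in m; the calibration is good to about 2 mm. A picture is of the moment at which its call begins. There is no depth.
- close_job(): hands the job in; it is judged then, once.
Trained networks look in a picture, given as the dict that the camera call returned (one of the last four; its "shot" number tells which), for a name from the list of things; names that differ only in an ending like _2 or _b are one class to them, and where a whole thing is asked for, a point or a joint stands for the part that bears it (a point fixed in the world has none). Each returns a list of dicts, best first, with "confidence" (0 to 1); they miss things now and then, are a little off and sometimes report something else, mostly with a low value. They report only what shows in the picture. A call takes as long as a camera call. They do not tell look-alikes from the thing itself.
- regions_of(picture, thing): "pixels" (384x512 bool, what is visible of it) and "pixel" ([column, row] in pixels, amid what is visible of it).
The state is a dict: "time_s": time; "joints": joint angles; "qd": joint speeds; "joint_torque": joint torques, N m; "tcp_pos": TCP position; "eef_rot": TCP orientation; "contact_force": force on the tool from outside, world axes, zero at the start; "moment": the same for the moment, N m; "gripper_width": finger opening in m; "gripper_force": force on a finger pad.
Only numpy, scipy, OpenCV 4.12 (cv2) and the standard library are available. Lean on these libraries where they do the work, as an engineer would, in place of code of your own. Each camera call takes 0.05 s, during which the arm holds its last target. There are 200 camera calls.

TASK

Take the battery cover off the data logger that stands propped up at a slope: press its two opposing side tabs together so that the catches let go, lift the cover away, and lay it flat in the shallow metal tray, tabs upward, without dropping it. Let go of it there, and leave the other things on the bench where they are.

Things in the scene. Friction and masses are not known exactly. Their poses are not given: they have to be found in the camera images.
- logger: White data logger, a flat case 170 x 150 x 60 mm propped so that its top face slopes at 30 degrees; does not move. Frame upright (z up): origin on the bench under its footprint's middle, x horizontally from the low front to the high rear edge (137 mm high), y across. Black display at the slope's upper end, the cover below it. It may stand left or right of the tray.
- logger_seat (a point): Point fixed on the logger's sloping top face, in the middle of the battery opening, 84 mm above the bench. The cover's origin lies here (within 3 mm) while the cover is on; it has 1.5 mm play each way.
- cover: Grey battery cover, 130 g, plate 110 (x) x 80 (y) x 6 mm. Origin: centre of the plate's underside; x along it (up the slope while on), y from tab to tab, z out of its top face (30 degrees off vertical while on). A rim reaches 12 mm below the origin into the opening; laid flat, the cover stands on this rim. Catches hold it on until both tabs are pressed in 5 mm; then it pulls out along its z.
- cover_grip (a point): Point midway between the cover's two tabs, level with their tops: 28 mm along the cover's z from its origin. The tabs stand 22 mm above the plate, facing each other across its middle, each 40 mm long (x) and 5 mm thick, outer faces at y = +28 and -28 mm (56 mm over both). Beside them nothing is higher than the plate.
- tab_left (a joint): Inward travel (m) of the tab on the cover's +y side: 0 free, 0.010 at its stop. Its spring takes 3.6 N at first, 9.6 N at the stop, and pushes it back out when released. Pinched to their stops the tabs measure 36 mm over both, and the cover can be carried by them.
- tab_right (a joint): The same for the tab on the cover's -y side, which moves towards +y.
- tray: Shallow open aluminium tray, outside 180 mm (x) x 220 mm (y) x 22 mm high, walls and floor 4 mm thick, fixed to the bench, empty. Origin: centre of its underside on the bench; floor surface 4 mm above.
- bottle: Bystander: lidded bottle with pink contents and blue cap, 56 mm across, 111 mm high, standing beyond the work. Origin: centre of its underside.
- film_roll: Bystander: white roll with a paper core, standing upright, 52 mm across, 50 mm high, beyond the work. Origin: centre of its underside.
- timer: Bystander: small flat white lab timer, 66 x 66 x 20 mm, lying beyond the work. Origin: centre of its underside.
Mind the look-alikes: they are no part of the job. Several things look just like the logger: the one meant starts nearest to the robot's base.

How it is judged (in metres and radians):
On the way:
1. both tabs are pressed in at the same time (more than 3.5 mm each) while the cover is still on the logger (value of joint each of tab_left, tab_right above 0.0035 m and distance between cover and logger_seat below 0.012 m), for 0.1 s.
At the end, for the whole second after the job is handed in: The cover lies flat on the tray's floor, tabs upward (within 0.1 rad of level, its origin less than 24 mm above the tray's underside and within 60 mm in x and 80 mm in y of the tray's centre), at rest and let go (x of cover in the frame of tray between -0.06 and 0.06 m and y of cover in the frame of tray between -0.08 and 0.08 m and z of cover in the frame of tray below 0.024 m and angle between cover's own z axis and vertical below 0.1 rad and linear speed of cover below 0.02 m/s and contact force between the fingers and cover below 0.1 N); the robot touches nothing.
It fails at once if the cover is let fall: it touches nothing while higher than 50 mm and away from its seat (contact force between cover and anything else below 0.02 N and height (world z) of cover above 0.05 m and distance between cover and logger_seat above 0.06 m).
It fails at once if the bottle is moved more than 40 mm (distance of bottle from where it was at the start of the episode above 0.04 m).
It fails at once if the film roll is moved more than 40 mm (distance of film_roll from where it was at the start of the episode above 0.04 m).
It fails at once if the timer is moved more than 40 mm (distance of timer from where it was at the start of the episode above 0.04 m).
It also fails if it takes over 43 s, if anything falls off the work surface, if the arm or the gripper's body presses on something with over 40 N, if the wrist force passes 120 N, or if a joint passes its speed limit or range.

## Working session

There is one attempt and no reset: what is moved stays moved. The work goes in short steps, Python scripts to look and compute and a tool call to move; the robot and the scene stay as the last step left them, time stands still between calls to the robot, and variables do not carry over. Pictures are saved under pics/ and viewed, at most 10 in all, crops included, and the job is handed in when it is done.

Besides the shell and the picture viewer there is one more tool, called in YAML: its name, and indented under it one key for each argument. jog_arm: Moves the arm, as the interface text tells. Its arguments: {"type":"object","properties":{"moves":{"type":"array"},"newtons":{"type":"number"}},"required":["moves"]}

```bash
mkdir -p pics; ls
python3 - <<'E'
from plant import *
import cv2,numpy as np
s=get_state();print(s)
for n in ("scene","top"):
    p=capture(n);im=p["pixels"].copy()
    np.savez(f"{n}0.npz",**{k:p[k] for k in("pixels","mtx","world_from_camera")})
    print(n,p["mtx"].round(1).tolist(),p["world_from_camera"].round(4).tolist())
    for t in("logger","cover","tray","tab_left","bottle","film_roll","timer"):
        for r in regions_of(p,t):
            m=r["pixels"];ys,xs=np.nonzero(m)
            print(n,t,round(r["confidence"],2),np.round(r["pixel"]),m.sum(),xs.min(),xs.max(),ys.min(),ys.max())
    cv2.imwrite(f"pics/{n}0.png",im)
E
```

```text
pics
{'time_s': 0.0, 'joints': array([ 9.27686820e+01,  2.05918057e+01,  6.35481375e-01, -1.94345318e-02,
       -7.01352501e+01, -1.65085155e+01]), 'qd': array([-0.02058366,  0.01699266,  0.00328926, -0.03723801,  0.09527646,
       -0.05593038]), 'joint_torque': array([ 4.15470122e-04, -5.82717884e+01,  2.93056834e+01,  6.99736968e+00,
        6.95154449e-03, -1.45626946e-04]), 'tcp_pos': array([0.16021644, 0.65522714, 0.22563362]), 'eef_rot': array([ 1.79907009e+02, -8.50737422e-03, -1.37464451e+01]), 'contact_force': array([-0.66199962,  0.01693023,  0.1626374 ]), 'moment': array([-0.0595236 , -0.04811818,  0.04040962]), 'gripper_force': 0.0, 'gripper_width': 0.08772510501313045}
scene [[424.6, 0.0, 263.3], [0.0, 424.6, 195.2], [0.0, 0.0, 1.0]] [[0.8698, -0.2305, 0.4363, 0.0942], [-0.4932, -0.3797, 0.7826, -0.8256], [-0.0148, -0.8959, -0.444, 0.6205], [0.0, 0.0, 0.0, 1.0]]
scene logger 0.72 [248. 203.] 2276 204 280 167 234
scene logger 0.56 [174. 167.] 2206 141 203 140 197
scene cover 0.61 [235. 201.] 871 212 253 181 217
scene tray 0.74 [309. 303.] 6621 246 375 257 351
scene tab_left 0.45 [226. 193.] 124 220 232 186 200
scene bottle 0.6 [318. 205.] 637 310 329 185 225
scene film_roll 0.72 [348. 228.] 450 336 355 220 244
top [[363.3, 0.0, 247.6], [0.0, 363.3, 190.5], [0.0, 0.0, 1.0]] [[0.0186, -0.9917, 0.1276, 0.4947], [-0.9998, -0.0199, -0.009, 0.1185], [0.0115, -0.1274, -0.9918, 1.0968], [0.0, 0.0, 0.0, 1.0]]
top logger 0.79 [229. 202.] 2331 198 262 175 245
top cover 0.65 [234. 223.] 959 215 250 202 241
top tray 0.73 [363. 225.] 4689 322 406 193 263
top tab_left 0.46 [226. 202.] 2394 197 262 174 246
top tab_left 0.42 [224. 228.] 23 222 225 220 231
top bottle 0.82 [274. 151.] 379 263 282 136 159
top bottle 0.52 [234. 222.] 832 216 250 202 240
top film_roll 0.57 [312. 149.] 280 302 321 140 160
top timer 0.75 [350. 150.] 441 338 363 135 159
```

Run:
```python
import cv2
for n,(x0,y0,x1,y1) in dict(scene=(120,110,390,360),top=(120,60,430,290)).items():
    im=cv2.imread(f"pics/{n}0.png")[y0:y1,x0:x1]
    print(n,im.shape)
    cv2.imwrite(f"pics/{n}0c.png",cv2.resize(im,None,fx=2.4,fy=2.4,interpolation=cv2.INTER_CUBIC))
```

```text
scene (250, 270, 3)
top (230, 310, 3)
```

View pics/scene0c.png

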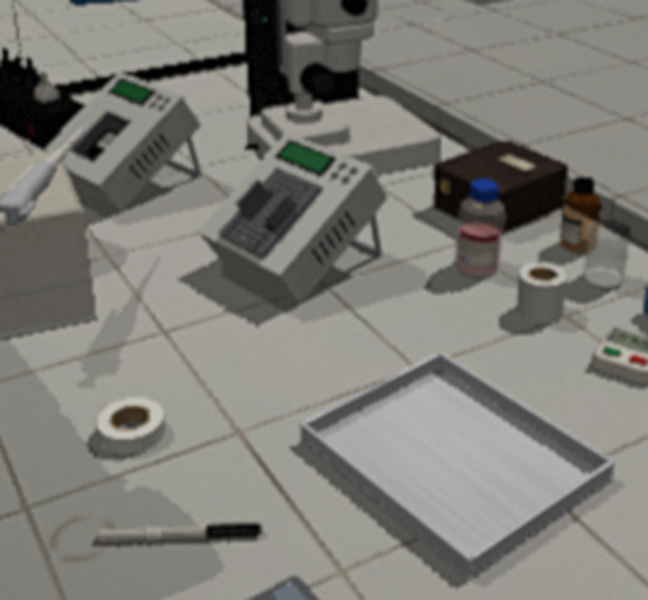

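View pics/top0c.png

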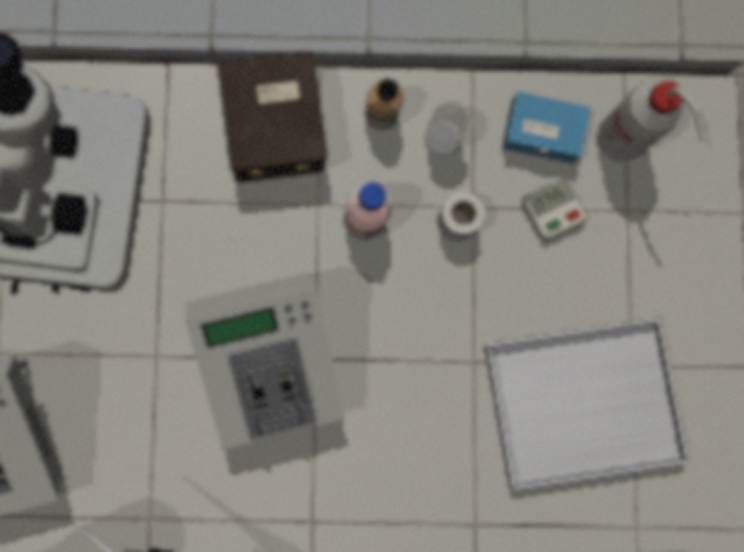

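The target logger is the middle one, at top-crop (270,385) and scene-crop (300,215). Its cover has two tabs and its green display is at the upper end. The look-alike at the left has an open bay. The empty tray is at the right, with corners near top-crop (486,347), (657,323), (684,461) and (514,492). Next I'll fit both poses to the network masks.

```bash
cat > fit.py <<'E'
import numpy as np,cv2
from plant import *
from scipy.optimize import minimize
from scipy.spatial.transform import Rotation as Ro
def proj(p,P):
    T=np.linalg.inv(p["world_from_camera"]);c=P@T[:3,:3].T+T[:3,3]
    q=c@p["mtx"].T;return q[:,:2]/q[:,2:]
def box(x,y,z):return np.array([[a,b,c] for a in x for b in y for c in z])
def render(p,parts,R,t,s=8):
    m=np.zeros((384*2,512*2),np.uint8)
    for b in parts:
        q=proj(p,b@R.T+t)*2+.5
        h=cv2.convexHull(q.astype(np.float32))
        cv2.fillConvexPoly(m,np.round(h*16).astype(np.int32),255,shift=4)
    return cv2.resize(m,(512,384),interpolation=cv2.INTER_AREA)/255.
def fit(pics,masks,parts,Rof,tof,x0):
    def cost(v):
        c=0
        for p,m in zip(pics,masks):
            r=render(p,parts,Rof(v),tof(v));i=np.minimum(r,m).sum();c+=1-i/(np.maximum(r,m).sum()+1e-9)
        return c
    s=np.array([x0]+[np.array(x0)+d for d in np.diag([.02,.02,10])])
    r=minimize(cost,x0,method="Nelder-Mead",options=dict(initial_simplex=s,xatol=1e-4,fatol=1e-5))
    return r.x,r.fun
Rz=lambda a:Ro.from_euler("z",a,degrees=True).as_matrix()
COVER=[box((-.055,.055),(-.04,.04),(0,.006)),box((-.02,.02),(.023,.028),(0,.028)),box((-.02,.02),(-.028,-.023),(0,.028))]
TRAY=[box((-.09,.09),(-.11,.11),(0,.022))]
Rc=lambda v:Rz(v[2])@Ro.from_euler("y",-30,degrees=True).as_matrix()
E
python3 - <<'E'
from fit import *
P=[capture("scene"),capture("top")]
def near(p,n,px):
    r=regions_of(p,n);return min(r,key=lambda d:np.hypot(*(np.array(d["pixel"])-px)))["pixels"].astype(float)
cov=[near(P[0],"cover",(235,201)),near(P[1],"cover",(234,223))]
tr=[near(P[0],"tray",(309,303)),near(P[1],"tray",(363,225))]
tc=lambda v:np.array([v[0],v[1],.084]); tt=lambda v:np.array([v[0],v[1],0.])
for nm,ms,parts,R,t,x0 in(("cover",cov,COVER,Rc,tc,(.4,.16,10)),("tray",tr,TRAY,lambda v:Rz(v[2]),tt,(.38,-.2,10))):
    for sel in([0],[1],[0,1]):
        print(nm,sel,*[np.round(a,4) for a in fit([P[i] for i in sel],[ms[i] for i in sel],parts,R,t,x0)])
    v,_=fit(P,ms,parts,R,t,x0)
    for k,p in enumerate(P):
        im=p["pixels"] if nm=="cover" else im2[k]
        im=cv2.resize(im,None,fx=2,fy=2,interpolation=cv2.INTER_CUBIC) if nm=="cover" else im
        for b in parts:
            h=cv2.convexHull((proj(p,b@R(v).T+t(v))*2+.5).astype(np.float32))
            cv2.polylines(im,[np.round(h).astype(int)],True,(0,0,255),1)
        if nm=="cover":
            im2=globals().setdefault("im2",[]);im2.append(im)
cv2.imwrite("pics/fit.png",np.hstack([im2[0][330:720,400:780],im2[1][330:720,400:820]]))
E
```

```text
cover [0] [ 0.4   0.16 10.  ] 1.0
cover [1] [ 0.4   0.16 10.  ] 1.0
cover [0, 1] [ 0.4   0.16 10.  ] 2.0
tray [0] [ 0.5295 -0.2368  9.9113] 0.0537
tray [1] [ 0.5302 -0.2369  9.7067] 0.0259
tray [0, 1] [ 0.5298 -0.2369  9.6114] 0.0796
```

View pics/fit.png

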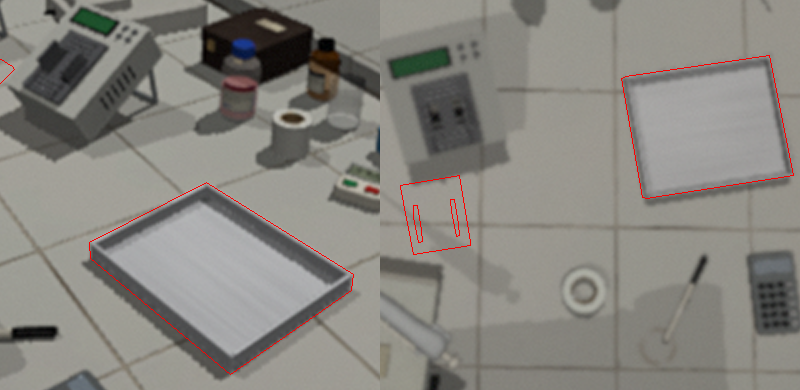

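The tray outline fits in both views. The cover fit failed because its start was too far off, so I'll start it nearer.

Run:
```python
from fit import *
P=[capture("scene"),capture("top")]
def near(p,n,px):
    r=regions_of(p,n);return min(r,key=lambda d:np.hypot(*(np.array(d["pixel"])-px)))["pixels"].astype(float)
cov=[near(P[0],"cover",(235,201)),near(P[1],"cover",(234,223))]
tc=lambda v:np.array([v[0],v[1],.084])
for sel in([0],[1],[0,1]):
    v,f=fit([P[i] for i in sel],[cov[i] for i in sel],COVER,Rc,tc,(.53,.15,10));print(sel,v.round(4),round(f,3))
# logger body cross check: seat vs logger origin in plane y; fit logger box hull with seat offset
out=[]
for p,(x0,y0,w,h) in zip(P,((195,160,95,85),(185,165,90,90))):
    im=cv2.resize(p["pixels"],None,fx=4,fy=4,interpolation=cv2.INTER_CUBIC)
    for b in COVER:
        h_=cv2.convexHull((proj(p,b@Rc(v).T+tc(v))*4+1.5).astype(np.float32));cv2.polylines(im,[np.round(h_).astype(int)],True,(0,0,255),1)
    out.append(im[y0*4:y0*4+340,x0*4:x0*4+360])
cv2.imwrite("pics/fit2.png",np.hstack(out))
```

```text
[0] [ 0.5378  0.1468 13.203 ] 0.078
[1] [ 0.5383  0.1483 13.9965] 0.152
[0, 1] [ 0.5392  0.1482 14.049 ] 0.242
```

View pics/fit2.png

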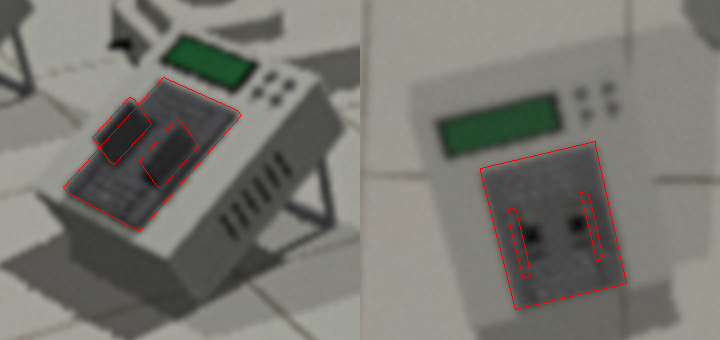

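The red outline matches the cover in both views: origin about (0.538, 0.148, 0.084), yaw about 13.7°. I'll check the route for obstacles in the full frames before moving.

Run:
```python
import cv2,numpy as np
a=np.vstack([cv2.imread("pics/scene0.png")[:, :],cv2.imread("pics/top0.png")])
cv2.imwrite("pics/full.png",cv2.resize(a,None,fx=.78,fy=.78,interpolation=cv2.INTER_AREA))
```

```text
(no output)
```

View pics/full.png

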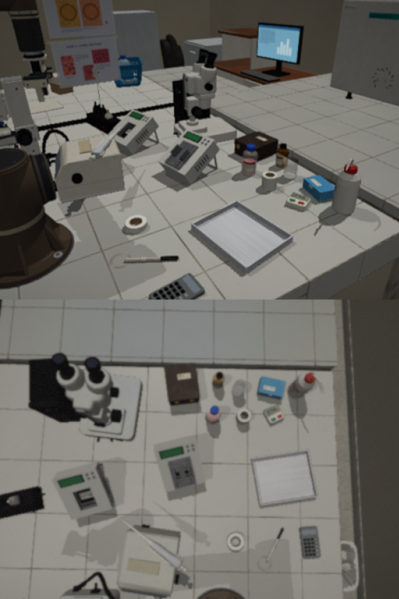

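The white box with a pipette, left of the base, is the only thing near the route. I'll raise the tool to z≈0.30 and cross there.

jog_arm:
  moves:
    - [[0, 0, -4], 0, 8.76]
    - [[0, 0, -4], 0, 8.76]
    - [[4, 3.4, 0], 0, 8.76]
    - [[4, 3.4, 0], 0, 8.76]
    - [[4, 3.4, 0], 0, 8.76]
    - [[4, 3.4, 0], 0, 8.76]
    - [[4, 3.4, 0], 0, 8.76]
    - [[4, 3.4, 0], 0, 8.76]
    - [[4, 3.4, 0], 0, 8.76]
    - [[4, 3.4, 0], 0, 8.76]
    - [[4, 3.4, 0], 0, 8.76]
    - [[4, 3.4, 0], 0, 8.76]
  newtons: 25

```text
time_s: 2.8
tcp_pos: [0.4689, 0.2289, 0.307]
eef_rot: [-180.0, -0.0, -13.7]
contact_force: [0.5, 1.2, -0.4]
gripper_width: 0.0874
gripper_force: 0.0
```

jog_arm:
  moves:
    - [[4, 3.4, 0], 0, 8.76]
    - [[3, 3, 0], 0, 8.76]
    - [[0, 0, 0], -9.1, 8.76]
    - [[0, 0, 0], -9.1, 8.76]
    - [[0, 0, 0], -9.2, 8.76]
    - [[0, 0, 0], 0, 8.76]
    - [[0, 0, 0], 0, 8.76]

```text
time_s: 3.68
tcp_pos: [0.5209, 0.1516, 0.3066]
eef_rot: [-180.0, -0.0, 13.5]
contact_force: [-0.0, 0.2, 0.3]
gripper_width: 0.0876
gripper_force: 0.0
```

```bash
cat > go.py <<'E'
import numpy as np,sys
from plant import get_state
from scipy.spatial.transform import Rotation as Ro
s=get_state();R=Ro.from_euler("xyz",s["eef_rot"],degrees=True)
t=np.array([float(a) for a in sys.argv[1:4]])
print("t",s["time_s"],"tcp",s["tcp_pos"].round(4),"rot",s["eef_rot"].round(2),"j",s["joints"].round(1),"F",s["contact_force"].round(2),"w",round(s["gripper_width"],4),"gf",round(s["gripper_force"],1))
print("tool delta cm",(R.inv().apply(t-s["tcp_pos"])*100).round(2))
E
python3 go.py .5283 .1455 .095
```

```text
t 3.675 tcp [0.5209 0.1516 0.3066] rot [-1.800e+02 -1.000e-02  1.346e+01] j [ 36.9   5.5  -8.6   0.  -75.9  66.5] F [-0.01  0.15  0.26] w 0.0876 gf 0.0
tool delta cm [ 0.57  0.77 21.16]
```

jog_arm:
  moves:
    - [[0.57, 0.77, 3], 0, 8.76]
    - [[0, 0, 5], 0, 8.76]
    - [[0, 0, 5], 0, 8.76]
    - [[0, 0, 4.5], 0, 8.76]
    - [[0, 0, 0], 0, 8.76]
    - [[0, 0, 0], 0, 8.76]

```text
time_s: 4.42
tcp_pos: [0.5294, 0.146, 0.1333]
eef_rot: [180.0, -0.1, 13.6]
contact_force: [1.0, -0.0, 0.1]
gripper_width: 0.0875
gripper_force: 0.0
```

```bash
python3 go.py .5283 .1455 .095
python3 - <<'E'
from fit import *
P=[capture("scene"),capture("top")]
out=[]
for p,(x0,y0) in zip(P,((185,125),(185,140))):
    q=proj(p,np.array([get_state()["tcp_pos"]]))[0]; print(q.round(1))
    im=cv2.resize(p["pixels"],None,fx=4,fy=4,interpolation=cv2.INTER_CUBIC)
    out.append(im[y0*4:y0*4+480,x0*4:x0*4+400])
cv2.imwrite("pics/pre.png",np.hstack(out))
E
```

```text
t 4.425 tcp [0.5294 0.146  0.1333] rot [ 1.800e+02 -1.100e-01  1.363e+01] j [ 35.9  13.4 -22.7   0.1 -53.8  67.7] F [ 0.99 -0.04  0.11] w 0.0875 gf 0.0
tool delta cm [-0.13  0.02  3.83]
[229.3 183. ]
[233.2 223.6]
```

View pics/pre.png

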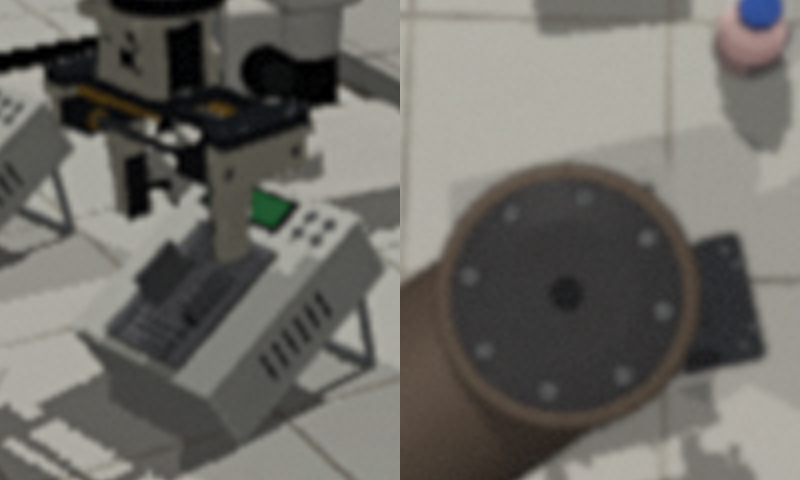

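The scene view (left half) shows the near finger at crop (232,255), beyond and outside the right tab at (215,290), and the far finger outside the left tab. The alignment looks right. I'll descend and close.

jog_arm:
  moves:
    - [[-0.1, 0, 1.5], 0, 8.76]
    - [[0, 0, 1.5], 0, 8.76]
    - [[0, 0, 0.8], 0, 8.76]
    - [[0, 0, 0], 0, 8.76]
    - [[0, 0, 0], 0, 8.76]

```text
time_s: 5.15
tcp_pos: [0.5276, 0.1453, 0.0937]
eef_rot: [180.0, -0.0, 13.7]
contact_force: [0.3, -0.1, 0.1]
gripper_width: 0.0877
gripper_force: 0.0
```

```bash
python3 go.py .5283 .1455 .095
```

```text
t 5.15 tcp [0.5276 0.1453 0.0937] rot [ 1.7999e+02 -1.0000e-02  1.3670e+01] j [ 35.9  15.8 -25.5   0.  -48.7  67.7] F [ 0.27 -0.08  0.09] w 0.0877 gf 0.0
tool delta cm [ 0.08  0.   -0.13]
```

No contact with the plate so far. Closing now.

jog_arm:
  moves:
    - [[0, 0, 0], 0, 5.5]
    - [[0, 0, 0], 0, 4.5]
    - [[0, 0, 0], 0, 3]
    - [[0, 0, 0], 0, 3]
    - [[0, 0, 0], 0, 3]
    - [[0, 0, 0], 0, 3]
    - [[0, 0, 0], 0, 3]
    - [[0, 0, 0], 0, 3]
  newtons: 25

```text
time_s: 6.15
tcp_pos: [0.5272, 0.1463, 0.0939]
eef_rot: [-179.9, -0.0, 13.7]
contact_force: [-3.9, 7.4, 5.0]
gripper_width: 0.0354
gripper_force: 24.9
```

```bash
python3 go.py .5283 .1455 .095
```

```text
t 6.15 tcp [0.5272 0.1463 0.0939] rot [-1.7992e+02 -4.0000e-02  1.3680e+01] j [ 36.   15.8 -25.4  -0.1 -48.7  67.7] F [-3.92  7.35  5.03] w 0.0354 gf 24.9
tool delta cm [ 0.09  0.11 -0.11]
```

The opening is 35.4 mm, so both tabs are at their stops. I'll relieve the small side load and pull along the cover's normal.

jog_arm:
  moves:
    - [[0, -0.1, 0], 0, 3]
    - [[0, 0, 0], 0, 3]
    - [[-0.25, 0, -0.43], 0, 3]
    - [[-0.25, 0, -0.43], 0, 3]
    - [[-0.25, 0, -0.43], 0, 3]
    - [[-0.25, 0, -0.43], 0, 3]
    - [[-0.25, 0, -0.43], 0, 3]
    - [[-0.25, 0, -0.43], 0, 3]
    - [[0, 0, 0], 0, 3]
  newtons: 25

```text
time_s: 7.28
tcp_pos: [0.5125, 0.1427, 0.1198]
eef_rot: [-180.0, -0.0, 13.7]
contact_force: [-0.4, -0.3, -1.5]
gripper_width: 0.0351
gripper_force: 24.8
```

```bash
python3 go.py .5283 .1455 .095;python3 - <<'E'
from fit import *
p=capture("scene")
cv2.imwrite("pics/lift.png",cv2.resize(p["pixels"],None,fx=4,fy=4,interpolation=cv2.INTER_CUBIC)[480:1000,720:1200])
E
```

```text
t 7.275 tcp [0.5125 0.1427 0.1198] rot [-1.7999e+02 -3.0000e-02  1.3660e+01] j [ 36.7  12.7 -25.7   0.  -51.6  67. ] F [-0.39 -0.27 -1.55] w 0.0351 gf 24.8
tool delta cm [1.6  0.1  2.48]
```

View pics/lift.png

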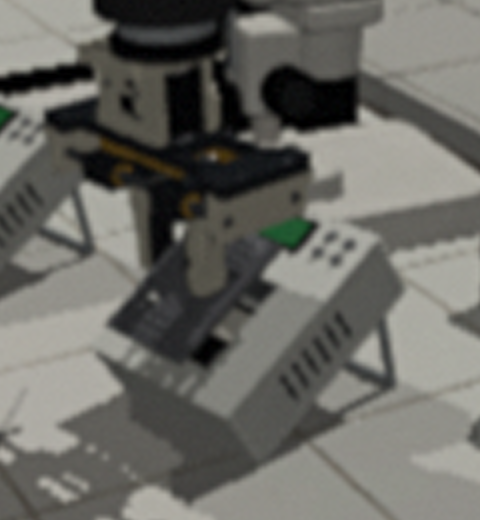

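The cover is clear of the opening, still tilted 30° and held between the fingers (scene crop (190,290)); the load reads about its weight. Next I'll raise it and cross to the tray.

jog_arm:
  moves:
    - [[-0.5, 0, -1], 0, 3]
    - [[-0.5, 0, -2.5], 0, 3]
    - [[0, 0, -3], 0, 3]
    - [[0, 0, -3], 0, 3]
    - [[0, 0, -2], 0, 3]
    - [[0, 1, 0], 0, 3]
    - [[-0.5, 2.5, 0], 0, 3]
    - [[-0.5, 2.5, 0], 0, 3]
    - [[-0.5, 2.5, 0], 0, 3]
    - [[-0.5, 2.5, 0], 0, 3]
    - [[-0.5, 2.5, 0], 0, 3]
    - [[-0.5, 2.5, 0], 0, 3]

```text
time_s: 8.82
tcp_pos: [0.5106, -0.0237, 0.2333]
eef_rot: [-180.0, 0.1, 13.6]
contact_force: [0.9, -0.1, -0.1]
gripper_width: 0.0353
gripper_force: 24.8
```

jog_arm:
  moves:
    - [[-0.5, 2.5, 0], 0, 3]
    - [[-0.5, 2.5, 0], 0, 3]
    - [[-0.5, 2.5, 0], 0, 3]
    - [[-0.5, 2.5, 0], 0, 3]
    - [[-0.5, 2.5, 0], 0, 3]
    - [[-0.5, 2.5, 0], 0, 3]
    - [[-0.5, 2.5, 0], 0, 3]
    - [[0, 2.5, 0], 0, 3]
    - [[0, 1, 0], 0, 3]
    - [[0, 0, 0], 4, 3]
    - [[0, 0, 0], 0, 3]
    - [[0, 0, 0], 0, 3]

```text
time_s: 10.32
tcp_pos: [0.5268, -0.2344, 0.2341]
eef_rot: [-180.0, 0.0, 9.8]
contact_force: [0.3, -0.3, -1.1]
gripper_width: 0.0351
gripper_force: 24.8
```

```bash
python3 go.py .530 -.237 .065;python3 - <<'E'
from fit import *
p=capture("scene")
for r in regions_of(p,"cover"): print(r["confidence"],r["pixel"],r["pixels"].sum())
cv2.imwrite("pics/over.png",cv2.resize(p["pixels"],None,fx=3,fy=3,interpolation=cv2.INTER_CUBIC)[360:1060,690:1200][:600])
E
```

```text
t 10.325 tcp [ 0.5268 -0.2344  0.2341] rot [-1.7999e+02  2.0000e-02  9.7500e+00] j [ -4.6  11.1 -11.4  -0.  -67.6 104.3] F [ 0.33 -0.3  -1.14] w 0.0351 gf 24.8
tool delta cm [ 0.28  0.32 16.91]
0.56 [312.0, 217.9] 1292
```

View pics/over.png

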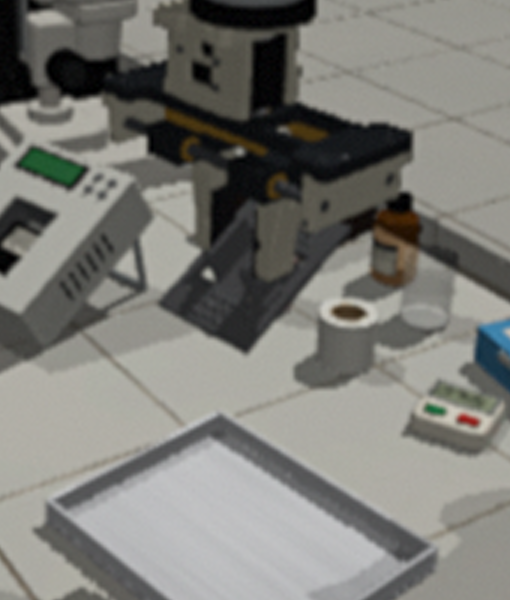

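The cover still hangs at 30° with its low edge toward the robot, above the tray (crop (250,350) is the low corner). I'll lower it until the low edge nearly touches.

jog_arm:
  moves:
    - [[0.3, 0.3, 2], 0, 3]
    - [[0, 0, 3], 0, 3]
    - [[0, 0, 3], 0, 3]
    - [[0, 0, 3], 0, 3]
    - [[0, 0, 3], 0, 3]
    - [[0, 0, 2], 0, 3]
    - [[0, 0, 1], 0, 3]
    - [[0, 0, 0.4], 0, 3]
    - [[0, 0, 0], 0, 3]
    - [[0, 0, 0], 0, 3]

```text
time_s: 11.68
tcp_pos: [0.531, -0.2371, 0.0612]
eef_rot: [180.0, -0.1, 9.7]
contact_force: [0.1, 0.2, -0.4]
gripper_width: 0.0356
gripper_force: 24.8
```

```bash
python3 go.py .530 -.237 .050
```

```text
t 11.675 tcp [ 0.531  -0.2371  0.0612] rot [ 1.7997e+02 -8.0000e-02  9.6700e+00] j [ -4.8  20.9 -23.    0.  -46.  104.5] F [ 0.07  0.25 -0.45] w 0.0356 gf 24.8
tool delta cm [-0.1  -0.03  1.12]
```

jog_arm:
  moves:
    - [[0, 0, 0.3], 0, 3]
    - [[0, 0, 0.3], 0, 3]
    - [[0, 0, 0.3], 0, 3]
    - [[0, 0, 0.3], 0, 3]
    - [[0, 0, 0.2], 0, 3]
    - [[0, 0, 0], 0, 3]
    - [[0, 0, 0], 0, 3]
  newtons: 13

```text
time_s: 12.55
tcp_pos: [0.5305, -0.2371, 0.0464]
eef_rot: [180.0, -0.0, 9.7]
contact_force: [-0.4, -0.7, -0.9]
gripper_width: 0.0361
gripper_force: 12.9
```

```bash
python3 go.py .530 -.237 .030
```

```text
t 12.55 tcp [ 0.5305 -0.2371  0.0464] rot [180.    -0.     9.66] j [ -4.8  22.  -23.8   0.  -44.2 104.5] F [-0.37 -0.73 -0.89] w 0.0361 gf 12.9
tool delta cm [-0.05 -0.02  1.64]
```

jog_arm:
  moves:
    - [[0, 0, 0.3], 0, 3]
    - [[0, 0, 0.3], 0, 3]
    - [[0, 0, 0.2], 0, 3]
    - [[0, 0, 0], 0, 3]
    - [[0, 0, 0], 0, 3]

```text
time_s: 13.18
tcp_pos: [0.5339, -0.2372, 0.0403]
eef_rot: [179.9, -0.3, 9.7]
contact_force: [2.7, 2.2, 8.5]
gripper_width: 0.0358
gripper_force: 13.0
```

```bash
python3 go.py .530 -.237 .030;python3 - <<'E'
from fit import *
p=capture("scene")
cv2.imwrite("pics/low.png",cv2.resize(p["pixels"],None,fx=4,fy=4,interpolation=cv2.INTER_CUBIC)[860:1400,960:1560])
E
```

```text
t 13.175 tcp [ 0.5339 -0.2372  0.0403] rot [179.87  -0.35   9.74] j [-4.800e+00  2.250e+01 -2.400e+01  1.000e-01 -4.310e+01  1.045e+02] F [2.75 2.19 8.5 ] w 0.0358 gf 13.0
tool delta cm [-0.39 -0.09  1.03]
```

View pics/low.png

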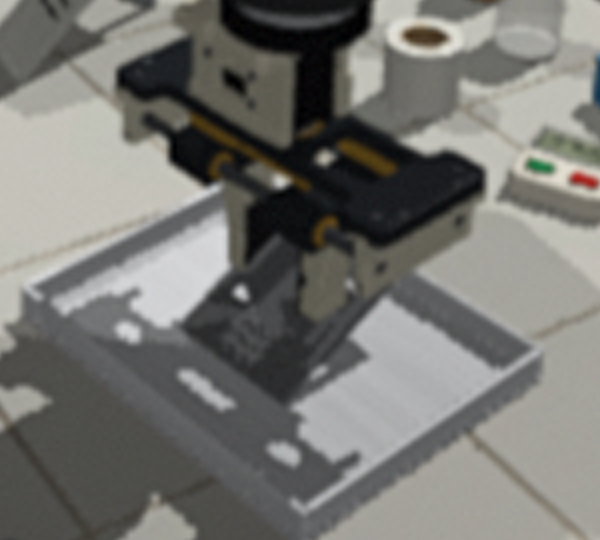

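The low edge rests on the tray floor with 8.5 N and the cover has not yet turned in the grip. I'll lift slightly and shift back 2 cm. Then I'll loosen the pinch to 6 N and follow the arc about the low edge so the cover swings flat.

jog_arm:
  moves:
    - [[0, 0, -0.5], 0, 3]
    - [[-1, 0, -0.1], 0, 3]
    - [[-1.2, 0, 0], 0, 3]
    - [[0, 0, 0.3], 0, 3]
    - [[0, 0, 0], 0, 3]
  newtons: 13

```text
time_s: 13.85
tcp_pos: [0.5085, -0.2409, 0.0411]
eef_rot: [-180.0, 0.0, 9.6]
contact_force: [0.3, 1.7, -1.1]
gripper_width: 0.0353
gripper_force: 13.0
```

jog_arm:
  moves:
    - [[0, 0, 0], 0, 3]
    - [[0, 0, 0.2], 0, 3]
    - [[0.45, 0, 0.25], 0, 3]
    - [[0.45, 0, 0.3], 0, 3]
    - [[0.4, 0, 0.33], 0, 3]
    - [[0, 0, 0], 0, 3]
  newtons: 6

```text
time_s: 14.6
tcp_pos: [0.5216, -0.2384, 0.0299]
eef_rot: [-180.0, 0.0, 9.7]
contact_force: [0.1, 0.4, -0.4]
gripper_width: 0.0477
gripper_force: 6.0
```

```bash
python3 go.py .530 -.237 .030;python3 - <<'E'
from fit import *
p=capture("scene")
cv2.imwrite("pics/low2.png",cv2.resize(p["pixels"],None,fx=4,fy=4,interpolation=cv2.INTER_CUBIC)[860:1400,960:1560])
E
```

```text
t 14.6 tcp [ 0.5216 -0.2384  0.0299] rot [-1.7998e+02  5.0000e-02  9.6700e+00] j [ -5.   22.7 -25.6  -0.  -41.8 104.7] F [ 0.12  0.43 -0.36] w 0.0477 gf 6.0
tool delta cm [ 0.85  0.   -0.01]
```

View pics/low2.png

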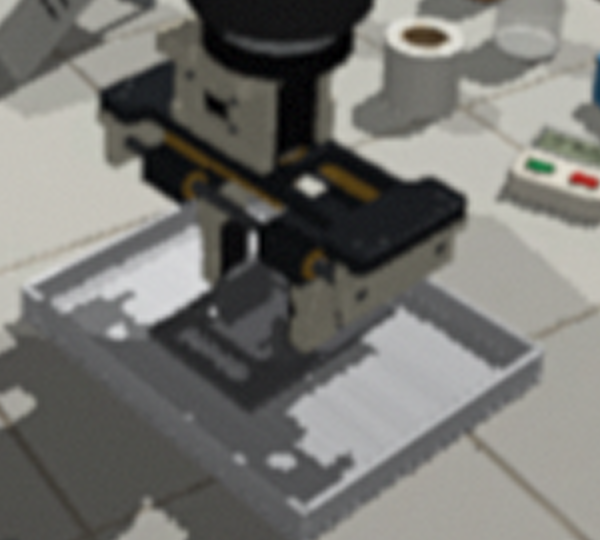

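The cover now lies about flat, with the fingers beside the tabs (crop (250,300)) and almost no load. I'll open slowly and withdraw upward.

jog_arm:
  moves:
    - [[0, 0, 0], 0, 5]
    - [[0, 0, 0], 0, 5.6]
    - [[0, 0, 0], 0, 6.2]
    - [[0, 0, 0], 0, 7.5]
    - [[0, 0, 0], 0, 8.5]
    - [[0, 0, 0], 0, 8.5]
    - [[0, 0, 0], 0, 8.5]

```text
time_s: 15.52
tcp_pos: [0.5216, -0.2385, 0.0306]
eef_rot: [180.0, -0.0, 9.7]
contact_force: [-0.3, 0.2, 0.1]
gripper_width: 0.0845
gripper_force: 0.0
```

jog_arm:
  moves:
    - [[0, 0, -1], 0, 8.5]
    - [[0, 0, -2], 0, 8.5]
    - [[0, 0, -4], 0, 8.5]
    - [[0, 0, -5], 0, 8.5]
    - [[0, 0, -5], 0, 8.5]
    - [[-3, -5, -3], 0, 8.5]
    - [[-3, -6, 0], 0, 8.5]
    - [[0, -6, 0], 0, 8.5]
    - [[0, -6, 0], 0, 8.5]
    - [[0, -3, 0], 0, 8.5]
    - [[0, 0, 0], 0, 8.5]
    - [[0, 0, 0], 0, 8.5]

```text
time_s: 17.02
tcp_pos: [0.4233, 0.0018, 0.2296]
eef_rot: [-180.0, -0.0, 9.7]
contact_force: [-0.2, -0.2, -0.1]
gripper_width: 0.0852
gripper_force: 0.0
```

```bash
python3 go.py .530 -.237 .030
python3 - <<'E'
from fit import *
P=[capture("scene"),capture("top")]
ms=[];PP=[]
for p in P:
    q=proj(p,np.array([[.53,-.237,.02]]))[0]
    rs=regions_of(p,"cover");print([(round(r["confidence"],2),r["pixel"],int(r["pixels"].sum())) for r in rs],q.round())
    rs=[r for r in rs if np.hypot(*(np.array(r["pixel"])-q))<60]
    if rs: PP.append(p);ms.append(rs[0]["pixels"].astype(float))
for z,pitch in((.016,0),(.016,-8),(.016,8),(.022,0)):
    R=lambda v:Rz(v[2])@Ro.from_euler("y",pitch,degrees=True).as_matrix()
    for sel in([[0],[1],[0,1]] if len(PP)>1 else [[0]]):
        v,f=fit([PP[i] for i in sel],[ms[i] for i in sel],COVER,R,lambda v:np.array([v[0],v[1],z]),(.53,-.237,10))
        d=Rz(9.7).T@np.array([v[0]-.53,v[1]+.237,0]);print(z,pitch,sel,v.round(4),round(f,3),"in tray",d.round(3))
E
```

```text
t 17.025 tcp [0.4233 0.0018 0.2296] rot [-1.7999e+02 -4.0000e-02  9.7000e+00] j [ 27.2  -4.3 -28.7   0.  -65.6  72.5] F [-0.18 -0.17 -0.13] w 0.0852 gf 0.0
tool delta cm [ 6.48 25.34 19.96]
[(0.69, [307.7, 296.8], 1448)] [308. 294.]
[(0.55, [364.9, 229.3], 1025)] [364. 227.]
0.016 0 [0] [ 0.5272 -0.2397 10.5537] 0.058 in tray [-0.003 -0.002  0.   ]
0.016 0 [1] [ 0.5273 -0.2408 11.0493] 0.047 in tray [-0.003 -0.003  0.   ]
0.016 0 [0, 1] [ 0.527  -0.2403 10.0516] 0.11 in tray [-0.003 -0.003  0.   ]
0.016 -8 [0] [ 0.5282 -0.2396  2.983 ] 0.127 in tray [-0.002 -0.002  0.   ]
0.016 -8 [1] [ 0.5272 -0.2408 12.6438] 0.048 in tray [-0.003 -0.003  0.   ]
0.016 -8 [0, 1] [ 0.5274 -0.2408  9.8305] 0.216 in tray [-0.003 -0.003  0.   ]
0.016 8 [0] [ 0.5249 -0.2403 15.9354] 0.122 in tray [-0.006 -0.002  0.   ]
0.016 8 [1] [ 0.5273 -0.2408  8.4386] 0.047 in tray [-0.003 -0.003  0.   ]
0.016 8 [0, 1] [ 0.5271 -0.2404 10.6356] 0.211 in tray [-0.003 -0.003  0.   ]
0.022 0 [0] [ 0.523  -0.2459  9.9779] 0.067 in tray [-0.008 -0.008  0.   ]
0.022 0 [1] [ 0.5271 -0.2388 11.2217] 0.051 in tray [-0.003 -0.001  0.   ]
0.022 0 [0, 1] [ 0.5253 -0.241  11.6835] 0.231 in tray [-0.005 -0.003  0.   ]
```

The flat model at 16 mm fits best in both views, and the cover is within 5 mm of the tray's centre. The arm is clear, so I'm handing in.

```bash
python3 -c "
from plant import *
print(close_job())"
```

```text
the job is handed in; nothing more can be done
None
```

The battery cover is off the logger and lies flat, tabs up, about 4 mm from the tray's centre by the camera fit; it is released, the arm is clear and the job is handed in at about 17 s (no verdict was returned).

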